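# Make up a sun-catcher on the pin jig

### The job

Make up an amber sun-catcher on the plywood jig: swing the red turn button fully aside, lower the amber pane over the two pins until it lies flush on the white bed, then lower the black frame over the same pins until it lies flush on the pane, each with its big hole on the thick brass pin. Then swing the turn button back to its stop so that it covers the edge of the frame. Set both parts down, do not drop them, and leave the green pane, the tape roll, the glue jar and the scissors where they are.

Things in the scene. Friction and masses are not known exactly. Their poses are not given: they have to be found in the camera images.
- jig: Fixed jig: plywood board 210 x 220 x 12 mm (x, y, z) with a raised white bed, 44 (x) x 190 (y) mm, its top 26 mm above the table. On it two upright pins: thick brass, 12 mm diameter, at y = +72 mm; thin steel, 8 mm, at y = -72 mm; x = 0, tips 53 mm above the table, top 5 mm tapered. A post at x = +84 mm, y = 0 carries the turn button. Origin: underside, midway between the pins.
- thick_pin (a point): Foot of the thick brass pin, on its axis at the top of the bed (jig: 0, +72, 26 mm).
- thin_pin (a point): Foot of the thin steel pin, on its axis at the top of the bed (jig: 0, -72, 26 mm).
- button (a joint): Angle of the red turn button, a bar 14 mm wide on a vertical pivot; stays where left (1.2 N at its knob). 0 = shut, at its stop: bar along jig -x, tip 24 mm from the bed's centre line. It opens clockwise from above, knob going from jig -x to +y; 1.57 = parallel to the bed, well clear; stop at 1.7. Bar 47 to 59 mm above the table, 3 mm over a seated frame.
- button_knob (a point): Middle of the black round upright grip on the turn button: 18 mm diameter, 26 mm tall (59 to 85 mm above the table); this point is 72 mm above the table and 50 mm from the pivot.
- button_pivot (a point): Pivot axis of the turn button at the top of the bar (jig: +84, 0, 59 mm).
- rack_strips: Fixed stock rack: two wooden strips along x, 250 x 18 mm and 14 mm high, at y = +-62 mm, joined at x = +-119 mm by bars 6 mm high. The panes lie across the strips, undersides 14 mm above the table, so fingers fit between and beside them. Origin: underside, centre.
- amber_pane: Loose amber acrylic pane 60 (x) x 180 (y) x 8 mm (z), about 100 g, lying flat across the rack strips, 14 mm above the table. Through holes of 15 mm at y = +72 mm and 11 mm at y = -72 mm, x = 0. Origin: centre of the underside. Best gripped across its 60 mm width at the middle. Amber and green may have swapped places.
- amber_pane_big_hole (a point): Centre of the 15 mm hole, at the pane's underside.
- amber_pane_small_hole (a point): Centre of the 11 mm hole, at the pane's underside.
- green_pane: Loose green pane of the same shape, not wanted today.
- frame: Loose black frame 94 (x) x 184 (y) x 10 mm, about 130 g, lying flat, thin gold lines on top. Two windows 50 (x) x 45 (y) mm at y = +-33.5 mm leave a middle bar 22 mm wide along x, at the centre of mass, to grip from above with a finger in each window. Through holes 15 mm at y = +72 mm, 11 mm at y = -72 mm, x = 0. Origin: centre of the underside.
- frame_big_hole (a point): Centre of the 15 mm hole, at the frame's underside.
- frame_small_hole (a point): Centre of the 11 mm hole, at the frame's underside.
- tape_roll: Yellow roll of tape lying flat, 90 mm diameter, 25 mm high, origin under its centre. Leave alone.
- glue_jar: White glue jar with orange lid, 56 mm diameter, 65 mm tall, origin under its centre. Leave alone.
- scissors: Red-handled scissors lying flat, 180 mm long along x (blades to +x), 11 mm high. Leave alone.
Mind the look-alikes: they are no part of the job. What is meant by the frame is not purple, and is the smaller of those in its own colour.

How it is judged (in metres and radians):
On the way, in this order (a step that is already met when the one before it is completed fails the run):
1. the turn button is swung aside (value of joint button above 1 rad), for 0.1 s.
2. the amber pane lies flush on the bed over both pins, let go (horizontal distance between amber_pane_big_hole and thick_pin below 0.004 m and horizontal distance between amber_pane_small_hole and thin_pin below 0.004 m and z of each of amber_pane_big_hole, amber_pane_small_hole in the frame of jig below 0.0285 m and angle between amber_pane's own z axis and vertical below 0.04 rad and contact force between amber_pane and the fingers below 0.3 N), for 0.2 s.
3. the frame lies flush on the pane over both pins, let go (horizontal distance between each of frame_big_hole, amber_pane_big_hole and thick_pin below 0.004 m and horizontal distance between each of frame_small_hole, amber_pane_small_hole and thin_pin below 0.004 m and z of each of frame_big_hole, frame_small_hole in the frame of jig below 0.0365 m and angle between each of frame, amber_pane's own z axis and vertical below 0.04 rad and z of each of amber_pane_big_hole, amber_pane_small_hole in the frame of jig below 0.0285 m and contact force between frame and the fingers below 0.3 N), for 0.2 s.
4. the turn button is swung back to its stop (value of joint button below 0.2 rad), for 0.1 s.
At the end, for the whole second after the job is handed in: Amber pane flush on the bed and frame flush on the pane (gaps under 2.5 mm, level within 0.04 rad), big holes within 4 mm of the thick pin's axis, small holes within 4 mm of the thin pin's; turn button within 0.2 rad of its shut stop; both parts at rest; green pane moved under 30 mm (horizontal distance between each of amber_pane_big_hole, frame_big_hole and thick_pin below 0.004 m and horizontal distance between each of amber_pane_small_hole, frame_small_hole and thin_pin below 0.004 m and z of each of amber_pane_big_hole, amber_pane_small_hole in the frame of jig below 0.0285 m and angle between each of amber_pane, frame's own z axis and vertical below 0.04 rad and z of each of frame_big_hole, frame_small_hole in the frame of jig below 0.0365 m and value of joint button below 0.2 rad and distance of green_pane from where it was at the start of the episode below 0.03 m and linear speed of each of amber_pane, frame below 0.02 m/s and angular speed of each of amber_pane, frame below 0.2 rad/s); the robot touches nothing.
It fails at once if the amber pane or the frame is dropped or thrown (faster than 0.7 m/s out of the fingers, a fall of about 25 mm) ((linear speed of amber_pane above 0.7 m/s and contact force between amber_pane and the fingers below 0.2 N) or (linear speed of frame above 0.7 m/s and contact force between frame and the fingers below 0.2 N)).
It fails at once if the green pane is moved by more than 30 mm (distance of green_pane from where it was at the start of the episode above 0.03 m).
It fails at once if the tape roll is moved by more than 30 mm or tipped (distance of tape_roll from where it was at the start of the episode above 0.03 m or angle between tape_roll's own z axis and vertical above 0.3 rad).
It fails at once if the glue jar is moved by more than 30 mm or tipped (distance of glue_jar from where it was at the start of the episode above 0.03 m or angle between glue_jar's own z axis and vertical above 0.3 rad).
It fails at once if the scissors is moved by more than 30 mm or tipped (distance of scissors from where it was at the start of the episode above 0.03 m or angle between scissors's own z axis and vertical above 0.3 rad).
It also fails if it takes over 72 s, if anything falls off the work surface, if the arm or the gripper's body presses on something with over 40 N, if the wrist force passes 120 N, or if a joint passes its speed limit or range.

### The arm

A 6-joint arm with a two-finger parallel gripper is mounted at the origin on the work surface. World frame = base frame: x ahead of the robot, y to its left, z up, the work surface at z = 0. Lengths are in mm, angles in degrees, forces in N, time in s.
With the tool pointing down it reaches from about 275 to 725 mm from the base axis. Payload 15.9 kg.
Tool frame: the origin (TCP) lies at the very end of the fingers, on their centre line; the grasp point (between the pads) lies 19 mm behind it; z points along the fingers, y is the line along which they close (so a half turn about z gives the same grasp; the last joint's range is limited). The gripper opens to 85 mm and grips with 20 to 120 N. Pads are 22 mm wide; open, the fingers measure 114 mm over their backs; the gripper's body (76 mm by 85 mm) begins 54 mm behind the grasp point. The pads swing forward as they close: fully open they stand 13 mm farther back than shut.
Start: joints at [67.494, 12.198, -1.971, 75.831, 0, 90], TCP at [191.381, 461.908, 231.306] pointing down, gripper open.
Joint ranges: [-170.91, 170.91], [-42.67, 98.43], [-65.05, 77.54], [-120.47, 116.71], [-90, 82.35], [-180, 180]. Speed limits (degrees/s): [108.29, 108.29, 136.94, 147.25, 180, 180].

### API

Orientations are given as [roll, pitch, yaw] about the fixed x, y, z axes, in that order (R = Rz(yaw) Ry(pitch) Rx(roll)).
In Python, from cell import env gives the robot as it stands. The module is installed in compiled form; this text tells all that it offers.
- The arm moves only by the tool drive_tool, never from a script. Its argument "series" is a list of rows, each a list of 2 entries, a list of its own where there are three numbers: the shift along the tool's x, y, z in m, then the turn about the tool's z in rad. In form: [[[x, y, z], roll], ...]. A call has 1 to 10 rows; each row is the pose to reach, as a shift and turn from the pose commanded when the call began, along the tool's axes at that moment; what a row does not reach only later rows make up. A row lasts 1/12 s, in which the tool goes at most 41.7 mm and 7.16 degrees, less where a joint would pass 70% of its speed; a pose out of reach is approached as far as the arm can. A call with a gripper value outside its range is refused whole. "claw" is the closure, from -1 (fully open) to 1 (shut), set as the call begins (left out, the last holds). The fingers move at their own pace and stop on an object; "squeeze" is the grip in N (left out, the last holds). Time passes only in rows, so rows that repeat a pose let the fingers close. It gives the time, the measured TCP pose, the force, the opening and the grip force at its end, in the units of the state.
- env.get_state(): the state, without advancing time (a new reading comes with each control period).
- env.snapshot(name): name is "scene" or "top" or "wrist"; returns the picture (480x640x3 uint8, blue, green, red); there is no depth.
- env.get_calibration(name): a dict with "mtx" (3x3 intrinsics, pixels), "world_to_cam" (4x4, takes a point from world to camera coordinates). Camera axes: x right, y down, z forward; pixel columns grow to the right and rows downward; lengths in mm; the calibration is good to about 2 mm. A picture is of the moment at which its call begins: read the wrist's pose just before it. get_calibration takes no time and is no camera call; for the wrist camera it gives the pose at the moment of the call.
- env.job_done(): hands the job in; it is judged then, once.
The state is a dict: "t": time; "joints": joint angles; "dq": joint speeds; "joint_torque": joint torques, N m; "ee_pos": TCP position; "ee_rot": TCP orientation; "force": force on the tool from outside, world axes, zero at the start; "moment": the same for the moment, N m; "gripper_width": finger opening in mm; "finger_force": force on a finger pad.
Only numpy, scipy, OpenCV 4.12 (cv2) and the standard library are available. Lean on these libraries where they do the work, as an engineer would, in place of code of your own. Each camera call takes 0.05 s, during which the arm holds its last target. There are 200 camera calls.

## Working session

There is one attempt and no reset: what is moved stays moved. The work goes in short steps, Python scripts to look and compute and a tool call to move; the robot and the scene stay as the last step left them, time stands still between calls to the robot, and variables do not carry over. Pictures are saved under pics/ and viewed, at most 10 in all, crops included, and the job is handed in when it is done.

Besides the shell and the picture viewer there is one more tool, called after ">>>" as a command line: name --argument value ..., lists and objects as JSON in quotes. drive_tool: Moves the arm, as the interface text tells. Its arguments: {"type":"object","properties":{"series":{"type":"array","items":{"type":"array"}},"claw":{"type":"number"},"squeeze":{"type":"number"}},"required":["series"]}

```bash
mkdir -p pics; cat > h.py <<'E'
import numpy as np,cv2
from cell import env
from scipy.spatial.transform import Rotation as R
def snap(n,f=None):
    c=env.get_calibration(n); im=env.snapshot(n)
    if f: cv2.imwrite('pics/'+f,im)
    return im,c
def ray(c,px,z):
    "pixel -> world point on plane z"
    K=np.array(c['mtx']);T=np.array(c['world_to_cam']);Rm=T[:3,:3];o=-Rm.T@T[:3,3]
    d=Rm.T@np.linalg.inv(K)@np.array([px[0],px[1],1.]);s=(z-o[2])/d[2]
    return o+s*d
def proj(c,p):
    K=np.array(c['mtx']);T=np.array(c['world_to_cam']);q=K@(T[:3,:3]@np.array(p,float)+T[:3,3]);return q[:2]/q[2]
E
python3 - <<'E'
from h import *
for n in ('top','scene'):
    im,c=snap(n,n+'0.png'); T=np.array(c['world_to_cam']); print(n,-T[:3,:3].T@T[:3,3],T[2,:3])
s=env.get_state();print(s['t'],s['ee_pos'],s['ee_rot'],s['gripper_width'])
E
```

```text
top [ 365.94059523   62.29972412 1372.49828369] [ 0.1394841  -0.00824619 -0.99018997]
scene [1225.09888803  658.1380019   859.67976326] [-0.58518755 -0.4979765  -0.63998042]
0.1 [191.27065518 461.66122627 230.89711002] [-1.79946242e+02  8.89400205e-04  1.57494112e+02] 85.65959197297273
```

View pics/top0.png

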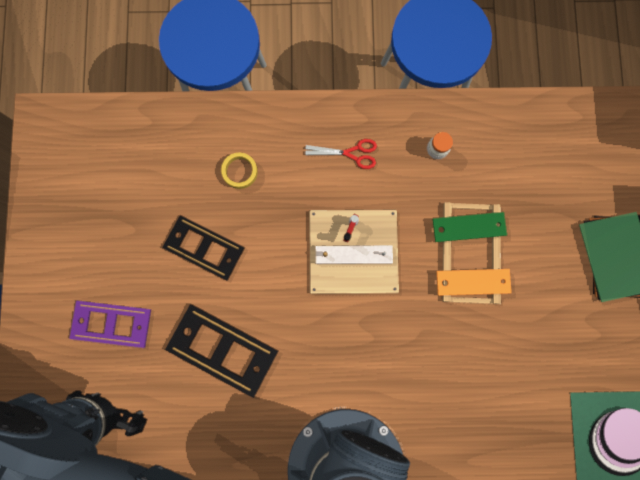

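View pics/scene0.png

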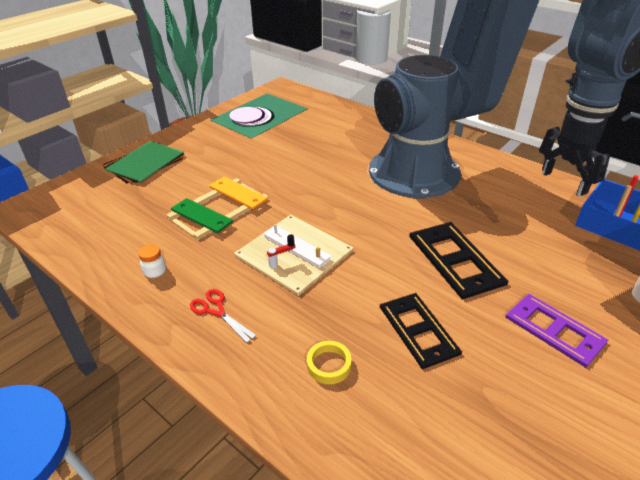

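The two views show these candidates in the top picture:
- **Frames:** small black (203,248), large black (221,350) and purple (110,324). I want the small black one.
- **Panes:** amber (474,282) and green (470,227). The green pad at (615,255) is background.
- **Jig:** (354,252), with the brass pin near (322,254) and the steel pin near (382,254). The knob is near (348,236) and the pivot near (353,218).

Next I take coarse poses.

```bash
cat >> h.py <<'E'
def big(mask,near=None):
    cs=cv2.findContours(mask,cv2.RETR_EXTERNAL,cv2.CHAIN_APPROX_NONE)[0]
    cs=[c for c in cs if cv2.contourArea(c)>30]
    if near is None: return max(cs,key=cv2.contourArea)
    return max(cs,key=lambda c:cv2.pointPolygonTest(c,near,True))
def rect(c,cnt,z):
    "contour on plane z -> centre, sides, yaw of long side (deg)"
    p=np.array([ray(c,q[0],z)[:2] for q in cnt],np.float32)
    (x,y),(w,h),a=cv2.minAreaRect(p)
    if w>h: w,h,a=h,w,a-90
    return np.round([x,y,w,h,(a+90)],1)   # last = direction of long side from +x
E
python3 - <<'E'
from h import *
im=cv2.imread('pics/top0.png');c=env.get_calibration('top')
hsv=cv2.cvtColor(im,cv2.COLOR_BGR2HSV)
am=cv2.inRange(hsv,(10,150,190),(25,255,255))
for n,m,pt,z in (('amber',cv2.inRange(hsv,(14,150,220),(25,255,255)),(474,290),22),('green',cv2.inRange(hsv,(45,80,40),(85,255,255)),(470,233),22),
  ('frameS',cv2.inRange(hsv,(0,0,0),(180,255,60)),(203,248),10),('frameL',cv2.inRange(hsv,(0,0,0),(180,255,60)),(221,350),10),
  ('bed',cv2.inRange(hsv,(0,0,150),(180,50,255)),(350,255),26)):
    if n.startswith('frame'): m=cv2.morphologyEx(m,cv2.MORPH_CLOSE,np.ones((5,5)))
    print(n,rect(c,big(m,pt),z))
print('brass',ray(c,(323,254),50),'steel',ray(c,(380,254),50),'knob',ray(c,(349,237),78),'pivot',ray(c,(355,216),59))
b=im[190:310,150:520]
cv2.imwrite('pics/crop1.png',cv2.resize(np.vstack([np.hstack([im[200:300,300:410],im[200:300,160:250]])]),None,fx=4,fy=4,interpolation=cv2.INTER_CUBIC))
w,cw=snap('wrist');T=np.array(cw['world_to_cam']);s=env.get_state()
Tm=np.eye(4);Tm[:3,:3]=R.from_euler('xyz',s['ee_rot'],degrees=True).as_matrix();Tm[:3,3]=s['ee_pos']
print('cam in tool',np.linalg.inv(T@Tm).round(2),cw['mtx'])
E
```

```text
amber [ 443.8 -326.1   59.4  179.    90.7]
green [ 581.4 -322.2   60.4  179.8   94.4]
frameS [540.7 345.3  90.5 182.6  62.3]
frameL [287.6 297.3 124.  244.4  61.3]
bed [516.4 -30.8  44.8 190.9  89.1]
brass [514.82251361  45.1791663   50.        ] steel [512.71478123 -93.34549827  50.        ] knob [551.56685121 -17.23472986  78.        ] pivot [605.76528152 -34.22834875  59.        ]
cam in tool [[  -0.     -0.95   -0.32   79.81]
 [   1.     -0.     -0.     -0.53]
 [   0.     -0.32    0.95 -141.2 ]
 [   0.      0.      0.      1.  ]] [[366.70170607   0.         315.58463412]
 [  0.         366.70170607 235.58980768]
 [  0.           0.           1.        ]]
```

View pics/crop1.png

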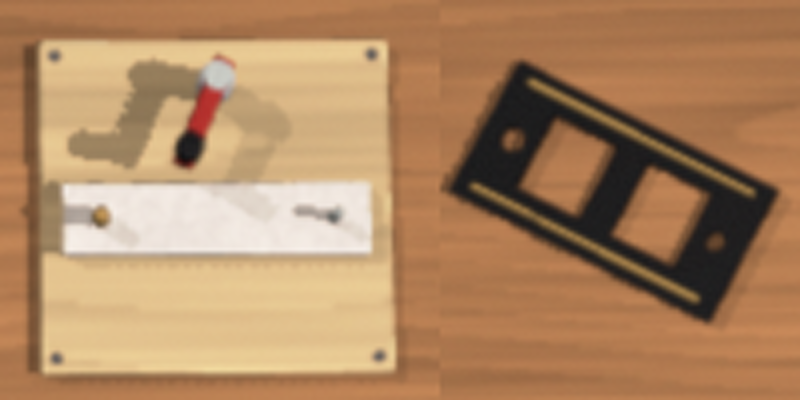

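The crop shows the jig with brass pin at left, steel pin at right and the knob turned about 0.3 rad. The small black frame measures 183 x 91 mm, so it is the wanted one (the large black is 244 mm), with its big hole upper left. I now move above the knob.

```bash
cat >> h.py <<'E'
def go(x,y,z,yaw):
    "shift in tool axes (m) and turn (rad) from present pose to target"
    s=env.get_state();M=R.from_euler('xyz',s['ee_rot'],degrees=True).as_matrix()
    d=M.T@(np.array([x,y,z])-s['ee_pos'])/1000
    r=-((yaw-s['ee_rot'][2]+180)%360-180)*np.pi/180
    print('shift',d.round(4),'turn',round(r,4),'pose',s['ee_pos'].round(1),s['ee_rot'].round(1),'t',round(s['t'],2))
E
python3 -c "
from h import *
go(535,-20,190,162)"
```

```text
shift [-0.5019 -0.3134  0.0412] turn -0.0787 pose [191.3 461.7 230.9] [-180.     0.   157.5] t 0.15
```

>>> drive_tool --series '[[[-0.502, -0.313, 0.041], -0.08], [[-0.502, -0.313, 0.041], -0.08], [[-0.502, -0.313, 0.041], -0.08], [[-0.502, -0.313, 0.041], -0.08], [[-0.502, -0.313, 0.041], -0.08], [[-0.502, -0.313, 0.041], -0.08], [[-0.502, -0.313, 0.041], -0.08], [[-0.502, -0.313, 0.041], -0.08], [[-0.502, -0.313, 0.041], -0.08], [[-0.502, -0.313, 0.041], -0.08]]' --claw 0.2

```text
t: 0.98
ee_pos: [433.7, 121.7, 202.4]
ee_rot: [180.0, 0.0, 162.1]
force: [1.0, 1.8, 0.7]
gripper_width: 34.1
finger_force: 0.0
```

```bash
python3 -c "
from h import *
go(535,-20,190,162)"
```

```text
shift [-0.14   -0.1036  0.0124] turn 0.0013 pose [433.7 121.7 202.4] [180.    0.  162.1] t 0.98
```

>>> drive_tool --series '[[[-0.14, -0.104, 0.012], 0], [[-0.14, -0.104, 0.012], 0], [[-0.14, -0.104, 0.012], 0], [[-0.14, -0.104, 0.012], 0], [[-0.14, -0.104, 0.012], 0], [[-0.14, -0.104, 0.012], 0], [[-0.14, -0.104, 0.012], 0]]'

```text
t: 1.57
ee_pos: [533.9, -18.4, 190.0]
ee_rot: [-180.0, -0.1, 162.0]
force: [-0.0, 0.1, -0.5]
gripper_width: 34.2
finger_force: 0.0
```

```bash
python3 - <<'E'
from h import *
im,c=snap('wrist','w1.png');go(552,-17,64,162)
np.save('c1.npy',c,allow_pickle=True)
for n,p in (('knob',(552,-17,85)),('pivot',(600,-32,59)),('brass',(516,42,53)),('steel',(514,-103,53))): print(n,proj(c,p).round())
E
```

```text
shift [-0.0173  0.0063  0.1263] turn 0.0015 pose [533.7 -17.8 190.3] [180.   -0.  162.1] t 1.62
knob [326. 255.]
pivot [325. 300.]
brass [385. 175.]
steel [208. 229.]
```

View pics/w1.png

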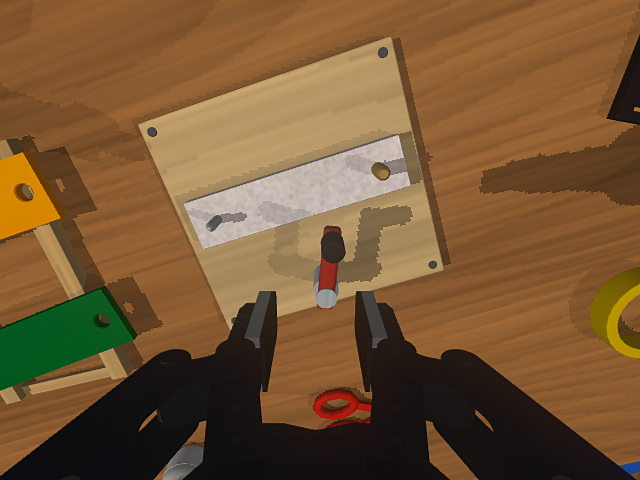

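The wrist view shows the knob top at about (333,249), the pivot cap at (326,298), the brass tip at (381,174) and the steel tip at (212,225). The white bed is clear.

```bash
python3 - <<'E'
from h import *
c=np.load('c1.npy',allow_pickle=True).item();im=cv2.imread('pics/w1.png')
hsv=cv2.cvtColor(im,cv2.COLOR_BGR2HSV)
k=ray(c,(333,249),85);p=ray(c,(326,298),62);b=ray(c,(381,174),53);s=ray(c,(212,225),53)
print('knob',k,'piv',p,'brass',b,'steel',s,np.hypot(*(b-s)[:2]))
m=cv2.inRange(hsv,(0,0,130),(180,60,255));m=cv2.morphologyEx(m,cv2.MORPH_CLOSE,np.ones((25,25)))
print('bed',rect(c,big(m,(290,190)),26))
j=(b+s)/2;u=(b-s)[:2]/np.hypot(*(b-s)[:2]);x=np.array([u[1],-u[0]])
pv=j[:2]+84*x;print('mid',j,'yaw',np.degrees(np.arctan2(-u[0],u[1])),'pivot calc',pv)
d=k[:2]-pv;print('knob r',np.hypot(*d),'theta',np.arctan2(d@u,-(d@x)))
E
```

```text
knob [549.31004974 -11.05131262  85.        ] piv [597.05040664 -30.71700671  62.        ] brass [514.47882975  39.25179628  53.        ] steel [512.14964541 -98.43072074  53.        ] 137.70221709883825
bed [514.3 -30.4  43.6 188.2  89.6]
mid [513.31423758 -29.58946223  53.        ] yaw -0.9691840826752699 pivot calc [597.3022203  -31.01029255]
knob r 51.97700755282228 theta 0.3772051129106171
```

```bash
python3 -c "
from h import *
go(551,-12,64,158)"
```

```text
shift [-0.0148  0.0108  0.1263] turn 0.0713 pose [533.7 -17.8 190.3] [180.   -0.  162.1] t 1.62
```

>>> drive_tool --series '[[[-0.015, 0.011, 0.03], 0.07], [[-0.015, 0.011, 0.06], 0.07], [[-0.015, 0.011, 0.08], 0.07], [[-0.015, 0.011, 0.1], 0.07], [[-0.015, 0.011, 0.126], 0.07], [[-0.015, 0.011, 0.126], 0.07], [[-0.015, 0.011, 0.126], 0.07]]'

```text
t: 2.2
ee_pos: [550.7, -11.3, 64.5]
ee_rot: [-180.0, -0.1, 158.2]
force: [0.0, -0.3, 0.5]
gripper_width: 34.2
finger_force: 0.0
```

>>> drive_tool --series '[[[0, 0, 0], 0], [[0, 0, 0], 0], [[0, 0, 0], 0], [[0, 0, 0], 0]]' --claw 0.42

```text
t: 2.53
ee_pos: [552.6, -12.4, 65.6]
ee_rot: [180.0, 0.1, 158.1]
force: [0.6, 0.2, -0.1]
gripper_width: 24.6
finger_force: 0.0
```

```bash
python3 - <<'E'
from h import *
im,c=snap('wrist','w2.png')
P=np.array([597.5,-31.])
s=env.get_state();M=R.from_euler('xyz',s['ee_rot'],degrees=True).as_matrix();print(s['ee_pos'],s['ee_rot'],s['gripper_width'],s['force'])
for th in np.radians([22,29,36,43,50,57,64,71,78,85,90]):
    a=th+np.radians(.9)
    q=np.r_[P+50*np.array([-np.cos(a),np.sin(a)]),64]
    print(round(np.degrees(th)),(M.T@(q-s['ee_pos'])/1000).round(4),round(th-np.radians(22),3))
E
```

```text
[552.37693312 -12.44617276  65.30621828] [1.79974567e+02 6.58819448e-02 1.58066732e+02] 24.766272036370975 [ 0.72404023  0.56095232 -0.77859386]
22 [0.0012 0.0005 0.0013] 0.0
29 [0.0007 0.0066 0.0013] 0.122
36 [-0.0005  0.0126  0.0013] 0.244
43 [-0.0024  0.0183  0.0013] 0.367
50 [-0.005   0.0239  0.0013] 0.489
57 [-0.0083  0.029   0.0013] 0.611
64 [-0.0122  0.0337  0.0013] 0.733
71 [-0.0166  0.0379  0.0013] 0.855
78 [-0.0215  0.0416  0.0013] 0.977
85 [-0.0268  0.0446  0.0014] 1.1
90 [-0.0308  0.0463  0.0014] 1.187
```

View pics/w2.png

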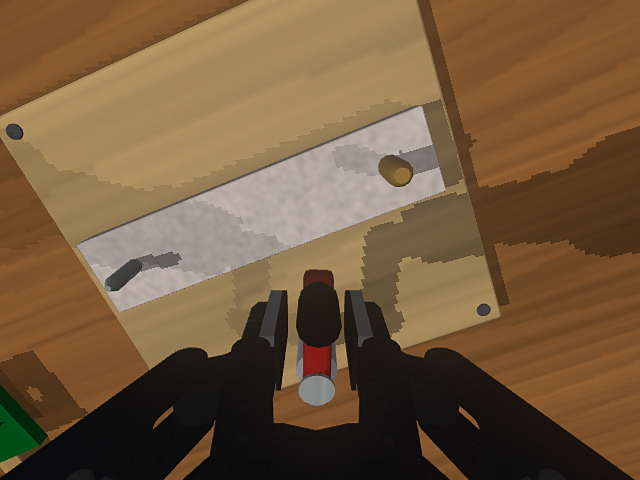

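The knob sits between the pads, so I sweep the arc.

>>> drive_tool --series '[[[0.001, 0.0066, 0.001], 0.12], [[-0.0005, 0.0126, 0.001], 0.24], [[-0.0024, 0.0183, 0.001], 0.36], [[-0.005, 0.024, 0.001], 0.48], [[-0.0083, 0.029, 0.001], 0.6], [[-0.0122, 0.0337, 0.001], 0.72], [[-0.0166, 0.0379, 0.001], 0.84], [[-0.0215, 0.0416, 0.001], 0.96], [[-0.0268, 0.0446, 0.001], 1.08], [[-0.0325, 0.047, 0.001], 1.19]]'

```text
t: 3.42
ee_pos: [599.6, 19.3, 63.7]
ee_rot: [-180.0, -0.0, 89.5]
force: [-1.9, 2.0, -0.3]
gripper_width: 24.8
finger_force: 0.9
```

>>> drive_tool --series '[[[0, 0, 0], 0], [[0, 0, 0], 0], [[0, 0, 0], 0]]' --claw 0.2

```text
t: 3.67
ee_pos: [599.4, 18.9, 63.6]
ee_rot: [180.0, 0.0, 90.1]
force: [-0.5, 0.2, -0.3]
gripper_width: 33.9
finger_force: 0.0
```

>>> drive_tool --series '[[[0, 0, -0.03], 0], [[0, 0, -0.06], 0], [[0, 0, -0.09], 0], [[0.03, 0, -0.126], 0], [[0.07, 0, -0.126], 0], [[0.07, 0, -0.126], 0], [[0.07, 0, -0.126], 0], [[0.07, 0, -0.126], 0]]'

```text
t: 4.33
ee_pos: [599.4, 89.0, 189.3]
ee_rot: [-180.0, 0.0, 90.0]
force: [-0.4, 0.0, -0.2]
gripper_width: 34.1
finger_force: 0.0
```

```bash
python3 - <<'E'
from h import *
im,c=snap('wrist','w3.png');np.save('c3.npy',c,allow_pickle=True)
T=np.array(c['world_to_cam']);print(-T[:3,:3].T@T[:3,3]);go(444,-326,150,90.7)
E
```

```text
[600.22529454 169.04102173 330.52182461]
shift [-0.4145 -0.155   0.0394] turn -0.0129 pose [599.3  88.4 189.1] [-180.    0.   90.] t 4.38
```

View pics/w3.png

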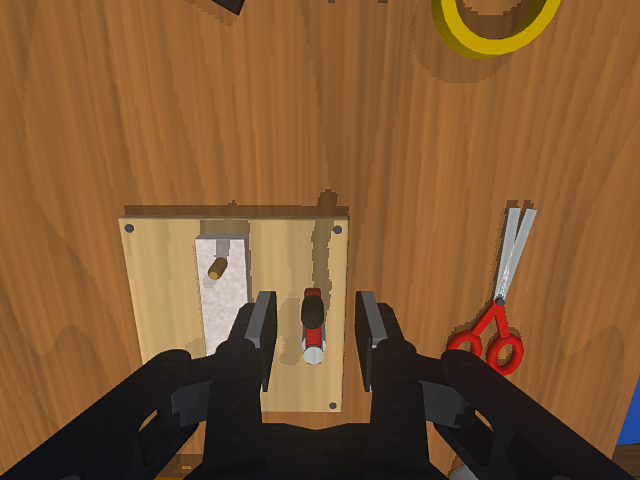

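The button is at about 90°, parallel to the bed. Next is the amber pane.

>>> drive_tool --series '[[[-0.415, -0.155, 0], -0.012], [[-0.415, -0.155, 0], -0.012], [[-0.415, -0.155, 0], -0.012], [[-0.415, -0.155, 0], -0.012], [[-0.415, -0.155, 0], -0.012], [[-0.415, -0.155, 0], -0.012], [[-0.415, -0.155, 0], -0.012], [[-0.415, -0.155, 0], -0.012], [[-0.415, -0.155, 0], -0.012], [[-0.415, -0.155, 0], -0.012]]' --claw -0.8

```text
t: 5.22
ee_pos: [451.0, -303.5, 189.2]
ee_rot: [-180.0, -0.0, 90.5]
force: [1.3, -0.0, 1.1]
gripper_width: 76.6
finger_force: 0.0
```

```bash
python3 - <<'E'
from h import *
go(444,-326,190,90.7)
E
```

```text
shift [-0.0224 -0.0072 -0.0008] turn -0.0027 pose [ 451.  -303.5  189.2] [-180.    -0.    90.5] t 5.22
```

>>> drive_tool --series '[[[-0.022, -0.007, 0], 0], [[-0.022, -0.007, 0], 0], [[-0.022, -0.007, 0], 0], [[-0.022, -0.007, 0], 0]]'

```text
t: 5.55
ee_pos: [445.8, -323.2, 189.2]
ee_rot: [-180.0, -0.0, 90.5]
force: [-0.5, 0.3, -0.4]
gripper_width: 77.2
finger_force: 0.0
```

```bash
python3 - <<'E'
from h import *
im,c=snap('wrist','w4.png');np.save('c4.npy',c,allow_pickle=True)
hsv=cv2.cvtColor(im,cv2.COLOR_BGR2HSV);m=cv2.inRange(hsv,(12,190,150),(25,255,255));cv2.imwrite('pics/m4.png',m)
k=big(m);print(cv2.boundingRect(k),rect(c,k,22),proj(c,(444,-326,22)))
E
```

```text
(272, 103, 76, 202) [ 442.3 -324.5   60.2  179.    90.8] [312.14277909 214.12222227]
```

View pics/w4.png

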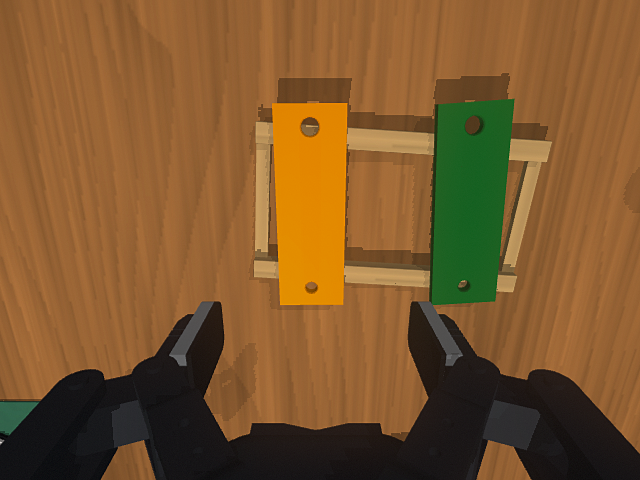

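The amber pane is in view at (310,204), with its big hole at (310,127) toward +y. The left finger will come near the rack's end bar, so I keep the tips above 6 mm.

```bash
python3 - <<'E'
from h import *
go(442.3,-324.5,4,90.8)
E
```

```text
shift [-0.0019 -0.0039  0.1853] turn -0.0036 pose [ 446.2 -322.7  189.3] [-180.    -0.    90.6] t 5.6
```

>>> drive_tool --series '[[[-0.002, -0.004, 0.04], -0.004], [[-0.002, -0.004, 0.08], -0.004], [[-0.002, -0.004, 0.12], -0.004], [[-0.002, -0.004, 0.15], -0.004], [[-0.002, -0.004, 0.17], -0.004], [[-0.002, -0.004, 0.185], -0.004], [[-0.002, -0.004, 0.185], -0.004], [[-0.002, -0.004, 0.185], -0.004]]'

```text
t: 6.27
ee_pos: [442.4, -324.1, 4.4]
ee_rot: [-179.9, -0.0, 90.9]
force: [0.4, 0.2, 0.5]
gripper_width: 76.7
finger_force: 0.0
```

>>> drive_tool --series '[[[0, 0, 0], 0], [[0, 0, 0], 0], [[0, 0, 0], 0], [[0, 0, 0], 0], [[0, 0, 0], 0], [[0, 0, 0], 0]]' --claw -0.2 --squeeze 40

```text
t: 6.77
ee_pos: [443.3, -325.3, 6.2]
ee_rot: [179.9, 0.1, 90.8]
force: [-0.8, 3.0, 6.2]
gripper_width: 58.6
finger_force: 42.3
```

```bash
python3 - <<'E'
from h import *
s=env.get_state();print(s['ee_pos'],s['ee_rot'],s['gripper_width'],s['finger_force'],s['force'])
im,c=snap('wrist','w5.png')
hsv=cv2.cvtColor(im,cv2.COLOR_BGR2HSV);m=cv2.inRange(hsv,(12,190,100),(25,255,255))
k=big(m);print(cv2.boundingRect(k),rect(c,k,22))
for h in cv2.findContours(m,cv2.RETR_CCOMP,cv2.CHAIN_APPROX_NONE)[0]:
    if 100<cv2.contourArea(h)<3000: mm=cv2.minEnclosingCircle(h); print(mm,ray(c,mm[0],22))
E
```

```text
[ 443.3341181  -325.34009575    6.18060406] [1.79885390e+02 5.36982449e-02 9.08281788e+01] 58.583975638390186 42.267038226127625 [-0.80257731  2.98079337  6.18551134]
(221, 79, 189, 355) [ 444.  -306.8   59.7  143.7   90.9]
((315.96429443359375, 135.66326904296875), 22.683879852294922) [ 443.37984386 -252.23664757   22.        ]
```

The pane is gripped. I lift it and carry it over the jig.

>>> drive_tool --series '[[[0, 0, -0.02], 0], [[0, 0, -0.045], 0], [[0, 0, -0.075], 0], [[0, 0, -0.1], 0], [[0, 0, -0.114], 0], [[0, 0, -0.114], 0], [[0, 0, -0.114], 0]]'

```text
t: 7.4
ee_pos: [443.1, -325.5, 119.8]
ee_rot: [179.9, 0.1, 90.8]
force: [0.3, 0.2, -1.5]
gripper_width: 58.5
finger_force: 44.5
```

```bash
python3 - <<'E'
from h import *
go(514.3,-31.5,120,89.3)
s=env.get_state();print(s['gripper_width'],s['finger_force'],s['force'])
E
```

```text
shift [ 0.293   0.0754 -0.0006] turn 0.0264 pose [ 443.1 -325.5  119.8] [1.799e+02 1.000e-01 9.080e+01] t 7.4
58.49951114957328 44.54076826572418 [ 0.28505317  0.16627617 -1.5311721 ]
```

>>> drive_tool --series '[[[0.03, 0.008, 0], 0.005], [[0.06, 0.016, 0], 0.01], [[0.095, 0.024, 0], 0.015], [[0.13, 0.033, 0], 0.02], [[0.165, 0.042, 0], 0.026], [[0.2, 0.052, 0], 0.026], [[0.235, 0.061, 0], 0.026], [[0.265, 0.068, 0], 0.026], [[0.285, 0.073, 0], 0.026], [[0.293, 0.075, 0], 0.026]]'

```text
t: 8.23
ee_pos: [513.1, -28.4, 117.5]
ee_rot: [-179.9, -0.0, 89.5]
force: [-0.4, -0.4, -0.6]
gripper_width: 58.6
finger_force: 44.5
```

>>> drive_tool --series '[[[0, 0, 0.03], 0], [[0, 0, 0.05], 0], [[0, 0, 0.058], 0], [[0, 0, 0.058], 0], [[0, 0, 0.058], 0]]'

```text
t: 8.65
ee_pos: [513.0, -31.6, 60.6]
ee_rot: [-180.0, 0.0, 89.3]
force: [-0.1, -0.1, -0.7]
gripper_width: 58.5
finger_force: 44.5
```

```bash
python3 - <<'E'
from h import *
go(514.3,-31.5,62,89.3)
im,c=snap('wrist','w6.png');np.save('c6.npy',c,allow_pickle=True)
print(proj(c,(515.2,41.6,53)))
E
```

```text
shift [ 0.0001  0.0013 -0.0014] turn -0.0004 pose [513.  -31.6  60.6] [-180.     0.    89.3] t 8.65
[315.94721991 131.98949787]
```

View pics/w6.png

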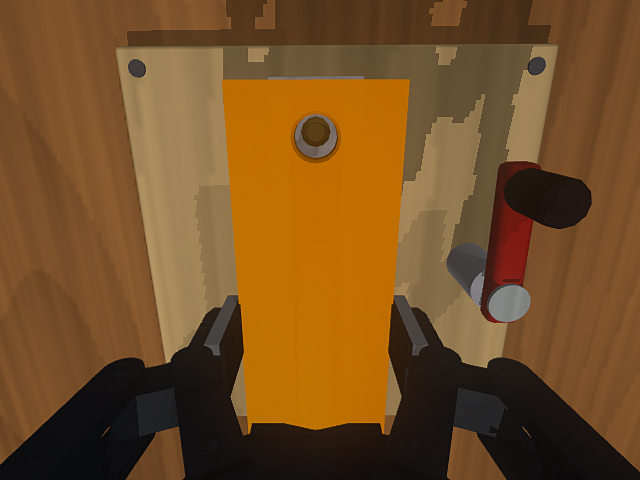

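The brass pin tip shows at (315,131) inside the pane's hole, whose rim is centred near (316,137). I now work out the exact offset and yaw.

```bash
cat >> h.py <<'E'
def circ(m,near,lo,hi):
    cs=[h for h in cv2.findContours(m,cv2.RETR_CCOMP,cv2.CHAIN_APPROX_NONE)[0] if lo<cv2.contourArea(h)<hi]
    h=min(cs,key=lambda h:np.hypot(*(h[:,0].mean(0)-near))); return cv2.fitEllipse(h)
E
python3 - <<'E'
from h import *
im=cv2.imread('pics/w6.png');c=np.load('c6.npy',allow_pickle=True).item()
hsv=cv2.cvtColor(im,cv2.COLOR_BGR2HSV);m=cv2.inRange(hsv,(12,225,120),(25,255,255))
e=circ(m,(316,137),400,4000);print('hole',e,ray(c,e[0],76.6))
p=cv2.inRange(hsv,(10,100,40),(30,230,170))[112:150,296:336];
g=im[100:170,280:355];cv2.imwrite('pics/g.png',cv2.resize(g,None,fx=6,fy=6,interpolation=cv2.INTER_CUBIC))
# screws
a=[]
for x in (137,537):
    q=cv2.inRange(hsv[50:86,x-18:x+18],(0,0,0),(180,130,110));M=cv2.moments(q);a.append((M['m10']/M['m00']+x-18,M['m01']/M['m00']+50))
w=[ray(c,q,12) for q in a];d=w[1]-w[0];print('screws',a,w,'yaw',np.degrees(np.arctan2(d[1],d[0])),'len',np.hypot(*d[:2]))
# pane edges -> yaw
k=(cv2.inRange(hsv,(12,200,120),(25,255,255)))
for rows in [range(180,290,5)]:
    for side in (0,-1):
        P=np.array([ray(c,(np.flatnonzero(k[r,200:430])[side]+200,r),76.6)[:2] for r in rows]);f=np.polyfit(P[:,1],P[:,0],1);print('edge dx/dy deg',np.degrees(np.arctan(f[0])),P[:,0].mean())
E
```

```text
hole ((315.4143371582031, 136.564208984375), (44.877037048339844, 46.763511657714844), 173.0122833251953) [514.98115129  41.22797961  76.6       ]
screws [(136.5340909090909, 67.93939393939394), (529.9610136452242, 63.485380116959064)] [array([430.6537907 ,  70.04327383,  12.        ]), array([616.69215223,  69.56842296,  12.        ])] yaw -0.14624344992879745 len 186.03896753807842
edge dx/dy deg 0.7832938287659483 485.1315941356293
edge dx/dy deg 0.6422170045666536 544.0355857461399
```

View pics/g.png

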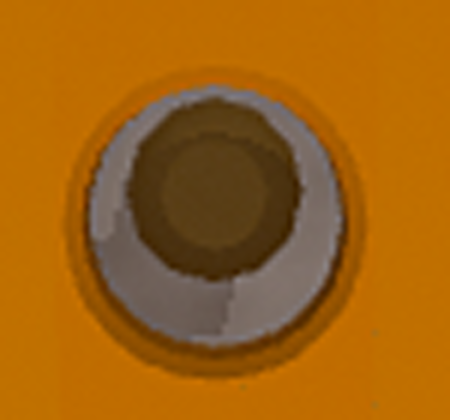

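Hole and pin agree to within about 0.5 mm. I lower the pane, part way first.

>>> drive_tool --series '[[[0.0005, 0, 0.004], 0], [[0.0005, 0, 0.008], 0], [[0.0005, 0, 0.012], 0], [[0.0005, 0, 0.016], 0], [[0.0005, 0, 0.02], 0], [[0.0005, 0, 0.024], 0], [[0.0005, 0, 0.028], 0], [[0.0005, 0, 0.028], 0]]'

```text
t: 9.37
ee_pos: [512.8, -30.6, 31.6]
ee_rot: [-179.9, -0.0, 89.3]
force: [-0.0, -0.3, -1.7]
gripper_width: 58.6
finger_force: 44.5
```

```bash
python3 - <<'E'
from h import *
im,c=snap('wrist','w7.png');s=env.get_state();print(s['ee_pos'],s['ee_rot'],s['force'],s['moment'],s['finger_force'])
cv2.imwrite('pics/w7c.png',cv2.resize(im[60:260,200:420],None,fx=3,fy=3))
E
```

```text
[513.00188531 -30.60145307  32.04637506] [-1.79953561e+02 -2.31262390e-03  8.93135130e+01] [-0.74917056 -0.12884438 -1.43514984] [-0.07735811 -0.0563879  -0.03178495] 44.49984669685364
```

View pics/w7c.png

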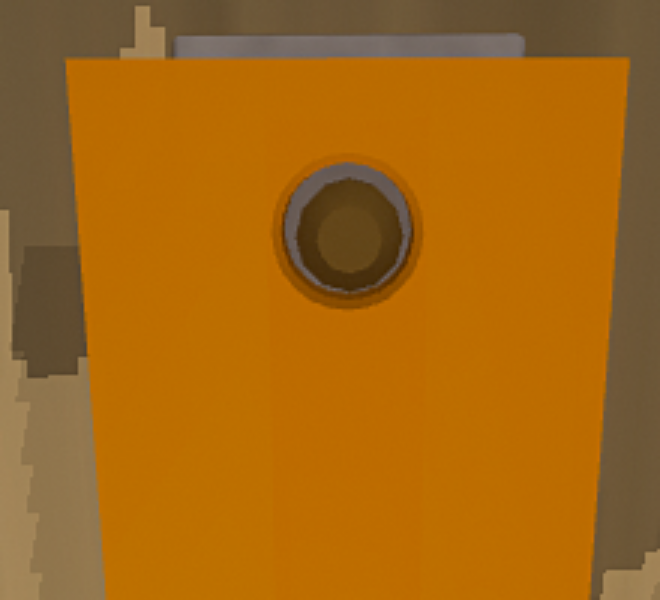

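Both pins are through the holes with no side force: the pin tip in the crop is at (350,238) and the hole at (348,230). That was my tenth picture, so from here I measure numerically. I lower the pane to the bed.

>>> drive_tool --series '[[[0, 0, 0.003], 0], [[0, 0, 0.006], 0], [[0, 0, 0.009], 0], [[0, 0, 0.0115], 0], [[0, 0, 0.0128], 0], [[0, 0, 0.0134], 0], [[0, 0, 0.0134], 0], [[0, 0, 0.0134], 0]]'

```text
t: 10.08
ee_pos: [513.4, -30.6, 19.2]
ee_rot: [180.0, 0.0, 89.3]
force: [-0.3, -0.7, -0.5]
gripper_width: 58.5
finger_force: 44.5
```

```bash
python3 - <<'E'
from h import *
s=env.get_state();print(s['t'],s['ee_pos'],s['force'],s['moment'],s['finger_force'])
E
```

```text
10.0833 [513.38935986 -30.63705846  19.15635128] [-0.25824823 -0.66467967 -0.4670171 ] [0.00988377 0.01891146 0.05722478] 44.503567814826965
```

>>> drive_tool --series '[[[0, 0, 0.0005], 0], [[0, 0, 0.001], 0], [[0, 0, 0.0015], 0], [[0, 0, 0.0015], 0]]'

```text
t: 10.42
ee_pos: [513.5, -30.7, 18.2]
ee_rot: [180.0, 0.0, 89.3]
force: [-3.6, 1.3, 9.6]
gripper_width: 58.9
finger_force: 45.6
```

>>> drive_tool --series '[[[0, 0, 0.0005], 0], [[0, 0, 0.001], 0], [[0, 0, 0.001], 0]]'

```text
t: 10.67
ee_pos: [513.5, -30.7, 18.1]
ee_rot: [179.9, 0.0, 89.3]
force: [-11.1, 0.6, 30.6]
gripper_width: 59.0
finger_force: 47.7
```

It is seated, so I relieve the pressure and open.

>>> drive_tool --series '[[[0, 0, -0.0008], 0], [[0, 0, -0.0015], 0], [[0, 0, -0.0015], 0]]'

```text
t: 10.92
ee_pos: [513.5, -30.7, 18.3]
ee_rot: [180.0, 0.0, 89.3]
force: [-0.3, 1.0, 0.0]
gripper_width: 58.8
finger_force: 44.7
```

>>> drive_tool --series '[[[0, 0, 0], 0], [[0, 0, 0], 0], [[0, 0, 0], 0], [[0, 0, 0], 0], [[0, 0, 0], 0]]' --claw -0.75

```text
t: 11.33
ee_pos: [513.3, -30.6, 18.0]
ee_rot: [-180.0, 0.0, 89.3]
force: [-0.6, 0.1, -0.2]
gripper_width: 74.6
finger_force: 0.0
```

>>> drive_tool --series '[[[0, 0, -0.01], 0], [[0, 0, -0.03], 0], [[0, 0, -0.06], 0], [[0, 0, -0.1], 0], [[0, 0, -0.14], 0], [[0, 0, -0.172], 0], [[0, 0, -0.172], 0], [[0, 0, -0.172], 0]]'

```text
t: 12.0
ee_pos: [514.4, -30.7, 192.5]
ee_rot: [179.8, 0.0, 89.3]
force: [0.4, 0.2, -0.4]
gripper_width: 74.5
finger_force: 0.0
```

```bash
python3 - <<'E'
from h import *
im,c=snap('wrist','w8.png');np.save('c8.npy',c,allow_pickle=True)
hsv=cv2.cvtColor(im,cv2.COLOR_BGR2HSV);m=cv2.inRange(hsv,(12,200,120),(25,255,255))
k=big(m);print(rect(c,k,34),'wide/long shrink if z wrong')
T=np.array(c['world_to_cam']);
for n,p in (('brass tip',(515.1,41.7,53)),('steel tip',(513.5,-102.3,53)),('big',(515,41.5,34)),('small',(513.4,-102.3,34))):print(n,proj(c,p))
for h in cv2.findContours(m,cv2.RETR_CCOMP,cv2.CHAIN_APPROX_NONE)[0]:
    if 60<cv2.contourArea(h)<3000: e=cv2.fitEllipse(h);print(e,ray(c,e[0],34))
go(540.7,345.3,190,152)
E
```

```text
[514.7 -29.8  59.7 178.1  89.3] wide/long shrink if z wrong
brass tip [312.83119935 124.53448423]
steel tip [313.44055934 300.00955501]
big [312.74639096 124.11248463]
small [313.33103505 289.89674149]
((620.6824951171875, 431.2090148925781), (7.546750545501709, 25.82419776916504), 135.11912536621094) [ 834.91264599 -272.28953395   34.        ]
((313.9893493652344, 291.7862243652344), (12.127463340759277, 20.000722885131836), 0.35828056931495667) [ 513.97044689 -104.2107384    34.        ]
((313.4608459472656, 123.47161102294922), (19.85183334350586, 20.770652770996094), 4.680654048919678) [515.56580755  41.97266805  34.        ]
shift [0.3762 0.0227 0.0009] turn -1.0941 pose [513.5 -30.6 190.9] [179.9   0.   89.3] t 12.05
```

The pane sits within about 0.5 mm of the pins and its size fits z = 34 mm. Next is the frame.

>>> drive_tool --series '[[[0.376, 0.023, 0], -1.094], [[0.376, 0.023, 0], -1.094], [[0.376, 0.023, 0], -1.094], [[0.376, 0.023, 0], -1.094], [[0.376, 0.023, 0], -1.094], [[0.376, 0.023, 0], -1.094], [[0.376, 0.023, 0], -1.094], [[0.376, 0.023, 0], -1.094], [[0.376, 0.023, 0], -1.094], [[0.376, 0.023, 0], -1.094]]' --claw -0.2

```text
t: 12.88
ee_pos: [539.3, 350.8, 187.4]
ee_rot: [-179.9, -0.1, 152.6]
force: [-0.2, 0.3, 0.1]
gripper_width: 51.3
finger_force: 0.0
```

```bash
python3 - <<'E'
from h import *
go(535,345,190,152.3)
E
```

```text
shift [ 0.0011 -0.0071 -0.0025] turn 0.0056 pose [539.3 350.8 187.4] [-1.799e+02 -1.000e-01  1.526e+02] t 12.88
```

>>> drive_tool --series '[[[0, 0, 0], 0], [[0, 0, 0], 0], [[0, 0, 0], 0]]'

```text
t: 13.13
ee_pos: [540.7, 343.7, 189.7]
ee_rot: [-179.9, -0.0, 151.9]
force: [-0.1, 1.0, -0.0]
gripper_width: 51.3
finger_force: 0.0
```

```bash
python3 - <<'E'
from h import *
im,c=snap('wrist','w9.png');np.save('c9.npy',c,allow_pickle=True);go(540,348,190,152.3)
g=im.max(2);m=cv2.inRange(g,0,75)
print('centre px',proj(c,(540.7,345.3,10)))
cs,h=cv2.findContours(m,cv2.RETR_CCOMP,cv2.CHAIN_APPROX_NONE)
for k,q in zip(cs,h[0]):
    A=cv2.contourArea(k)
    if A>60: print('hole' if q[3]>=0 else 'out',A,cv2.boundingRect(k),rect(c,k,10))
E
```

```text
shift [ 0.0028  0.0034 -0.    ] turn -0.0073 pose [540.8 343.7 190. ] [-180.    -0.   151.9] t 13.18
centre px [317.82843931 206.09552011]
out 53219.5 (0, 294, 640, 186) [726.6 248.1 243.9 756.8  62. ]
hole 61.5 (506, 419, 14, 18) [867.1 418.2   4.8  29.   13. ]
hole 62.0 (112, 419, 14, 18) [659.9  29.2   4.7  29.1 111.4]
out 20762.5 (212, 149, 213, 105) [538.9 346.7  94.5 182.9  62.4]
hole 807.5 (232, 240, 174, 7) [572.2 329.1   5.6 160.9  62.5]
hole 91.0 (234, 198, 12, 12) [505.6 284.4   9.9   9.9 147.8]
hole 175.5 (389, 194, 17, 16) [571.1 409.6  12.6  14.9 109.4]
hole 2579.5 (256, 176, 52, 54) [523.1 318.1  45.3  48.6 151.9]
hole 2583.5 (330, 175, 52, 54) [553.1 376.1  44.7  48.6 152.1]
hole 940.0 (225, 159, 187, 8) [506.8 363.4   5.2 161.1  62.4]
out 7365.5 (0, 0, 269, 37) [342.2 289.1  24.4 209.9  61.9]
```

```bash
python3 - <<'E'
from h import *
go(538.5,347,3.5,152.4)
E
```

```text
shift [0.0036 0.002  0.1865] turn -0.0091 pose [540.8 343.7 190. ] [-180.    -0.   151.9] t 13.18
```

>>> drive_tool --series '[[[0.0035, 0.002, 0.04], -0.009], [[0.0035, 0.002, 0.08], -0.009], [[0.0035, 0.002, 0.12], -0.009], [[0.0035, 0.002, 0.15], -0.009], [[0.0035, 0.002, 0.17], -0.009], [[0.0035, 0.002, 0.182], -0.009], [[0.0035, 0.002, 0.186], -0.009], [[0.0035, 0.002, 0.186], -0.009], [[0.0035, 0.002, 0.186], -0.009]]'

```text
t: 13.93
ee_pos: [539.6, 348.6, 5.6]
ee_rot: [179.9, 0.1, 152.5]
force: [-0.3, -0.3, -0.1]
gripper_width: 51.3
finger_force: 0.0
```

>>> drive_tool --series '[[[0, 0, 0], 0], [[0, 0, 0], 0], [[0, 0, 0], 0], [[0, 0, 0], 0], [[0, 0, 0], 0], [[0, 0, 0], 0], [[0, 0, 0], 0]]' --claw 0.7 --squeeze 40

```text
t: 14.52
ee_pos: [539.4, 348.8, 5.5]
ee_rot: [179.9, 0.1, 152.5]
force: [-1.4, -1.5, 8.8]
gripper_width: 20.3
finger_force: 39.0
```

>>> drive_tool --series '[[[0, 0, -0.01], 0], [[0, 0, -0.03], 0], [[0, 0, -0.055], 0], [[0, 0, -0.085], 0], [[0, 0, -0.105], 0], [[0, 0, -0.115], 0], [[0, 0, -0.115], 0], [[0, 0, -0.115], 0]]'

```text
t: 15.18
ee_pos: [538.7, 348.5, 118.8]
ee_rot: [180.0, 0.0, 152.5]
force: [0.5, -0.1, -2.6]
gripper_width: 20.4
finger_force: 39.7
```

```bash
python3 - <<'E'
from h import *
go(514.3,-30,120,179.4)
s=env.get_state();print(s['gripper_width'],s['finger_force'],s['force'])
E
```

```text
shift [-0.1531 -0.347  -0.0012] turn -0.4693 pose [538.7 348.5 118.8] [180.    0.  152.5] t 15.18
20.406547135249795 39.73185181617737 [ 0.46839904 -0.14934836 -2.55956964]
```

>>> drive_tool --series '[[[-0.006, -0.015, 0], -0.03], [[-0.018, -0.04, 0], -0.07], [[-0.03, -0.07, 0], -0.12], [[-0.045, -0.1, 0], -0.17], [[-0.058, -0.13, 0], -0.22], [[-0.071, -0.16, 0], -0.27], [[-0.085, -0.19, 0], -0.32], [[-0.098, -0.22, 0], -0.37], [[-0.111, -0.25, 0], -0.42], [[-0.124, -0.28, 0], -0.47]]'

```text
t: 16.02
ee_pos: [518.0, 41.3, 117.4]
ee_rot: [-180.0, -0.2, 179.6]
force: [0.0, -0.8, -1.7]
gripper_width: 20.4
finger_force: 39.8
```

>>> drive_tool --series '[[[0, -0.005, 0], 0], [[0, -0.005, 0], 0]]'

```text
t: 16.18
ee_pos: [518.3, 36.0, 117.7]
ee_rot: [-180.0, -0.1, 179.3]
force: [-0.1, 0.1, -0.9]
gripper_width: 20.5
finger_force: 39.8
```

```bash
python3 - <<'E'
from h import *
go(514.3,-30,75,179.4)
E
```

```text
shift [ 0.0031 -0.066   0.0427] turn -0.0024 pose [518.3  36.  117.7] [-1.800e+02 -1.000e-01  1.793e+02] t 16.18
```

>>> drive_tool --series '[[[0.001, -0.02, 0], 0], [[0.002, -0.045, 0], 0], [[0.003, -0.06, 0.01], 0], [[0.003, -0.066, 0.025], 0], [[0.003, -0.066, 0.037], 0], [[0.003, -0.066, 0.043], 0], [[0.003, -0.066, 0.043], 0], [[0.003, -0.066, 0.043], 0]]'

```text
t: 16.85
ee_pos: [515.5, -27.3, 75.8]
ee_rot: [180.0, -0.1, 179.5]
force: [0.6, 0.3, -0.9]
gripper_width: 20.2
finger_force: 39.8
```

```bash
python3 - <<'E'
from h import *
go(514.3,-30,75,179.4)
im,c=snap('wrist','w10.png');np.save('c10.npy',c,allow_pickle=True)
s=env.get_state();zt=s['ee_pos'][2]-5.5+10
print('cam',(-np.array(c['world_to_cam'])[:3,:3].T@np.array(c['world_to_cam'])[:3,3]).round(1),'top z',zt)
for n,p in (('big',(515,42,zt)),('small',(513.5,-102,zt)),('brass',(515.1,41.7,53)),('steel',(513.6,-102.3,53))): print(n,proj(c,p).round(1))
m=(im.max(2)>60).astype(np.uint8)*255
cs,h=cv2.findContours(m,cv2.RETR_LIST,cv2.CHAIN_APPROX_NONE)
for k in cs:
    A=cv2.contourArea(k);b=cv2.boundingRect(k)
    if 30<A<4000 and 200<b[1]<400: print(A,b)
hs=cv2.cvtColor(im,cv2.COLOR_BGR2HSV)
for n,p in (('big',(515,42,zt)),('small',(513.5,-102,zt))):
    u,v=proj(c,p).astype(int); print(n); 
    for r in range(v-28,v+29,3): print(' '.join('%3d'%x for x in im[r,u-28:u+29:3].max(1)))
E
```

```text
shift [ 0.0012 -0.0027  0.0008] turn 0.0015 pose [515.5 -27.3  75.8] [ 1.800e+02 -1.000e-01  1.795e+02] t 16.85
cam [435.6 -27.5 217.1] top z 80.78174606116882
big [482.8 311.1]
small [140.4 310.7]
brass [457.8 282.5]
steel [165.4 282.2]
339.0 (287, 382, 58, 7)
71.0 (393, 349, 31, 4)
119.5 (144, 301, 18, 13)
345.0 (466, 296, 26, 21)
32.0 (340, 273, 3, 18)
35.0 (186, 264, 4, 19)
32.0 (417, 256, 18, 3)
58.0 (342, 256, 31, 3)
56.0 (260, 256, 30, 3)
126.5 (184, 256, 59, 9)
big
 80  76  74  71  69  69  66  64  62  59  57  57  55  54  53  52  50  50  49
 78  76  73  72  68  66  66  63  62  60  58  57  56  54  51  51  50  51  50
 80  76  73  72  69  67  66  65  62  60  59  56  55  54  51  53  50  52  50
 79  77  75  74  70  68  67  64  62  61  58  56  56  54  51  51  51  49  51
 79  77  75  72  71  67  65  64  61  59  54  51  55  54  53  53  51  52  51
 79  77  74  72  70  68  60  47  93 177 176 155 168  41  42  53  53  51  52
 74  71  74  72  65  60 139 183 177 176 176 150 164  39  42  41  44  41  45
 73  71  69  72  61  81 201 185 186 178 172 144 129  43  41  42  40  45  44
 73  71  69  6
[... 1571 characters left out ...]
 255  99  54  57
 42  43  43  45  43  42  45  38  30  34  34  35  35  25 124 255 255  52  56
 43  44  43  43  43  44  43  38  37  32  33  35  35  38  38  39  40  53  56
 43  41  43  43  43  42  43  44  37  33  33  36  35  36  38  41  51  52  54
 44  44  42  42  44  43  42  44  39  36  33  33  36  36  40  43  48  53  54
 41  42  43  42  41  43  42  43  45  43  40  40  43  44  44  46  50  52  52
 41  42  43  44  43  43  42  43  44  44  44  44  45  47  47  45  49  50  53
 42  42  41  43  42  42  43  41  44  43  43  43  44  45  46  48  50  49  51
 42  43  43  41  43  41  43  42  43  42  44  43  45  44  47  47  47  48  50
 42  43  43  41  42  43  42  42  39  42  43  42  45  43  44  46  47  48  49
```

The holes are hard to fit against the black frame. I raise and shift +75 mm so the camera looks straight down on the pins. Pins and gold lines will then be in one view.

>>> drive_tool --series '[[[0, 0, -0.02], 0], [[0, 0, -0.04], 0], [[-0.02, 0, -0.044], 0], [[-0.045, 0, -0.044], 0], [[-0.065, 0, -0.044], 0], [[-0.075, 0, -0.044], 0], [[-0.075, 0, -0.044], 0], [[-0.075, 0, -0.044], 0], [[-0.075, 0, -0.044], 0]]'

```text
t: 17.65
ee_pos: [590.2, -28.6, 120.4]
ee_rot: [180.0, -0.0, 179.5]
force: [-0.4, -0.8, -1.3]
gripper_width: 20.2
finger_force: 39.8
```

```bash
python3 - <<'E'
from h import *
s=env.get_state();im,c=snap('wrist','w11.png');np.save('c11.npy',[c,s],allow_pickle=True)
print(s['ee_pos'],s['ee_rot']);zt=s['ee_pos'][2]+4.5
hs=cv2.cvtColor(im,cv2.COLOR_BGR2HSV)
print({n:proj(c,p).round(1).tolist() for n,p in (('brass',(515.1,41.7,53)),('steel',(513.6,-102.3,53)),('frame',(590,-27.5,zt)))})
am=cv2.inRange(hs,(12,200,100),(25,255,255))
for k in cv2.findContours(am,cv2.RETR_CCOMP,cv2.CHAIN_APPROX_NONE)[0]:
    A=cv2.contourArea(k)
    if A>60: print('amber',A,cv2.boundingRect(k),cv2.fitEllipse(k)[0] if A<3000 else rect(c,k,34))
for f,t,zz in (('w10.png','c10.npy',80.8),('w11.png',None,zt)):
    I=cv2.imread('pics/'+f);C=c if t is None else np.load(t,allow_pickle=True).item()
    H=cv2.cvtColor(I,cv2.COLOR_BGR2HSV);m=cv2.inRange(H,(15,70,90),(32,180,255))
    m=cv2.morphologyEx(m,cv2.MORPH_CLOSE,np.ones((3,9)))
    for k in cv2.findContours(m,cv2.RETR_EXTERNAL,cv2.CHAIN_APPROX_NONE)[0]:
        b=cv2.boundingRect(k)
        if b[2]>120 and b[3]<40: print(f,'gold',b,rect(C,k,zz))
E
```

```text
[590.1923706  -28.58761676 120.35242963] [ 1.79999274e+02 -8.13066224e-03  1.79455618e+02]
{'brass': [445.6, 121.7], 'steel': [180.6, 121.5], 'frame': [320.6, 312.5]}
amber 133.5 (627, 410, 13, 22) (633.870849609375, 419.2644348144531)
amber 1843.5 (594, 343, 46, 89) (616.8934326171875, 382.8769836425781)
amber 31349.5 (156, 66, 315, 107) [514.6 -30.2  59.5 178.9  89.3]
amber 398.5 (176, 111, 28, 21) (190.3377685546875, 121.36019897460938)
amber 629.5 (421, 108, 32, 28) (436.16998291015625, 120.72979736328125)
w10.png gold (514, 376, 126, 28) [555.9  91.   12.5  57.3  82.9]
w10.png gold (112, 227, 408, 8) [478.8 -28.    2.9 158.5  89.5]
w11.png gold (112, 227, 408, 8) [553.6 -29.3   2.9 159.1  89.4]
```

```bash
python3 - <<'E'
from h import *
c,s=np.load('c11.npy',allow_pickle=True);im=cv2.imread('pics/w11.png');hs=cv2.cvtColor(im,cv2.COLOR_BGR2HSV)
for n,u0,u1 in (('brass',418,458),('steel',172,208)):
    print(n,'S/V')
    for r in range(106,138,2): print(r,' '.join('%3d/%-3d'%tuple(hs[r,u,1:]) for u in range(u0,u1,2)))
print(ray(c,(452.5,121),48),ray(c,(176,121),48))
E
```

```text
brass S/V
106 255/255 255/255 255/255 255/255 255/255 255/255 255/255 255/255 255/255 255/255 255/255 255/255 255/255 255/255 255/255 255/255 255/255 255/255 255/255 255/255
108 255/255 255/255 255/255 255/255 255/255 255/255 255/250 255/244 255/246 255/249 255/255 255/254 255/255 255/255 255/255 255/255 255/255 255/255 255/255 255/255
110 255/255 255/255 255/255 255/255 255/255 161/235  47/218  53/222  55/221  75/196 217/183 227/193 249/237 255/255 255/255 255/255 255/255 255/255 255/255 255/255
112 255/255 255/255 255/255 255/255 254/214 177/196 192/199 191/199 190/196 189/198 185/198 183/192 179/187 180/173 178/162 255/247 255/255 255/255 255/255 255/255
114 255/255 255/255 255/255 254/212 178/202 185/208 185/207 185/205 184/206 184/207 180/212 183/213 185/205 185/193 183/183 179/161 253/248 255/255 255/255 255/255
116 255/255 255/255 255/251 192/145 186/213 182/213 180/212 186/214 184/218 182/220 182/221 183/220 172/246 172/246 172/247 180/224 172/153 255/255 255/255 255/255
118 255/255 255/255 227/188 181/213 182/213 184/211 182/213 185/212 182/220 182/224 178/229 172/244 172/24
[... 3296 characters left out ...]
255/255 255/255 255/255
130 255/255 255/255 255/255 255/255 255/255 255/255 255/255 255/255 255/254 255/255 255/208 216/176 185/218 226/255 255/255 255/255 255/255 255/255
132 255/255 255/255 255/255 255/255 255/255 255/255 255/255 255/255 255/255 255/255 255/255 255/255 255/255 255/255 255/255 255/255 255/255 255/255
134 255/255 255/255 255/255 255/255 255/255 255/255 255/255 255/255 255/255 255/255 255/255 255/255 255/255 255/255 255/255 255/255 255/255 255/255
136 255/255 255/255 255/255 255/255 255/255 255/255 255/255 255/255 255/255 255/255 255/255 255/255 255/255 255/255 255/255 255/255 255/255 255/255
[514.90811502  47.19436049  48.        ] [ 513.38678574 -106.57222382   48.        ]
```

Both pin tips were found, at (445,121.5) and (180.7,121.5). They give a centre of (514.3, -30.4) and a yaw of -0.57°. The frame centre is at TCP + (0.3, -0.7) mm.

```bash
python3 - <<'E'
from h import *
go(514,-29.7,64,179.45)
E
```

```text
shift [ 0.0761 -0.0018  0.0564] turn -0.0 pose [590.1 -28.7 120.4] [-180.    -0.   179.4] t 17.7
```

>>> drive_tool --series '[[[0.02, -0.001, 0], 0], [[0.045, -0.002, 0], 0], [[0.065, -0.002, 0.005], 0], [[0.076, -0.002, 0.02], 0], [[0.076, -0.002, 0.038], 0], [[0.076, -0.002, 0.05], 0], [[0.076, -0.002, 0.056], 0], [[0.076, -0.002, 0.056], 0], [[0.076, -0.002, 0.056], 0], [[0.076, -0.002, 0.056], 0]]'

```text
t: 18.53
ee_pos: [515.2, -30.1, 65.0]
ee_rot: [-180.0, 0.1, 179.4]
force: [0.1, 0.5, -1.2]
gripper_width: 20.2
finger_force: 39.8
```

```bash
python3 - <<'E'
from h import *
go(514,-29.7,50,179.45)
E
```

```text
shift [0.0012 0.0004 0.015 ] turn -0.0001 pose [515.2 -30.1  65. ] [-1.800e+02  1.000e-01  1.794e+02] t 18.53
```

>>> drive_tool --series '[[[0.001, 0.0003, 0], 0], [[0.001, 0.0003, 0.003], 0], [[0.001, 0.0003, 0.006], 0], [[0.001, 0.0003, 0.009], 0], [[0.001, 0.0003, 0.0115], 0], [[0.001, 0.0003, 0.014], 0], [[0.001, 0.0003, 0.014], 0]]'

```text
t: 19.12
ee_pos: [513.4, -29.8, 49.5]
ee_rot: [180.0, -0.0, 179.4]
force: [0.3, 0.1, -2.3]
gripper_width: 20.3
finger_force: 39.8
```

```bash
python3 - <<'E'
from h import *
go(514,-29.7,39,179.45);s=env.get_state();print(s['force'],s['moment'])
E
```

```text
shift [-0.0006  0.0001  0.0105] turn -0.0002 pose [513.4 -29.8  49.5] [180.   -0.  179.4] t 19.12
[ 0.32260548  0.12994417 -2.34174332] [ 0.04251135  0.06920142 -0.01028705]
```

The frame's underside is already below the tips with no contact force, so both pins are engaged. I continue down.

>>> drive_tool --series '[[[0, 0, 0.002], 0], [[0, 0, 0.004], 0], [[0, 0, 0.006], 0], [[0, 0, 0.0075], 0], [[0, 0, 0.0085], 0], [[0, 0, 0.0085], 0], [[0, 0, 0.0085], 0]]'

```text
t: 19.7
ee_pos: [513.7, -29.8, 41.6]
ee_rot: [180.0, -0.0, 179.4]
force: [0.7, 0.2, -1.8]
gripper_width: 20.2
finger_force: 39.8
```

>>> drive_tool --series '[[[0, 0, 0.0005], 0], [[0, 0, 0.001], 0], [[0, 0, 0.0015], 0], [[0, 0, 0.0015], 0]]'

```text
t: 20.03
ee_pos: [513.7, -29.8, 40.0]
ee_rot: [-180.0, -0.0, 179.4]
force: [0.3, 0.7, -1.0]
gripper_width: 20.6
finger_force: 39.8
```

>>> drive_tool --series '[[[0, 0, 0.0005], 0], [[0, 0, 0.001], 0], [[0, 0, 0.001], 0]]'

```text
t: 20.28
ee_pos: [513.8, -29.8, 39.5]
ee_rot: [-180.0, 0.0, 179.4]
force: [-3.0, 0.1, 7.3]
gripper_width: 20.3
finger_force: 40.7
```

>>> drive_tool --series '[[[0, 0, 0.0004], 0], [[0, 0, 0.0008], 0], [[0, 0, 0.0008], 0]]'

```text
t: 20.53
ee_pos: [513.8, -29.8, 39.4]
ee_rot: [-180.0, 0.0, 179.4]
force: [-9.3, -0.4, 21.4]
gripper_width: 20.3
finger_force: 42.3
```

Contact is at the expected height. I relieve the pressure, open and lift.

>>> drive_tool --series '[[[0, 0, -0.0006], 0], [[0, 0, -0.0012], 0], [[0, 0, -0.0012], 0]]'

```text
t: 20.78
ee_pos: [513.8, -29.8, 39.6]
ee_rot: [-180.0, 0.0, 179.4]
force: [-0.3, 0.6, -1.3]
gripper_width: 20.2
finger_force: 39.9
```

>>> drive_tool --series '[[[0, 0, 0], 0], [[0, 0, 0], 0], [[0, 0, 0], 0], [[0, 0, 0], 0], [[0, 0, 0], 0], [[0, 0, 0], 0]]' --claw 0

```text
t: 21.28
ee_pos: [513.7, -29.8, 39.5]
ee_rot: [-180.0, -0.0, 179.4]
force: [0.9, -0.2, 0.3]
gripper_width: 43.0
finger_force: 0.0
```

>>> drive_tool --series '[[[0, 0, -0.005], 0], [[0, 0, -0.015], 0], [[0, 0, -0.035], 0], [[0, 0, -0.065], 0], [[0, 0, -0.1], 0], [[0, 0, -0.13], 0], [[0, 0, -0.15], 0], [[0, 0, -0.15], 0], [[0, 0, -0.15], 0]]'

```text
t: 22.03
ee_pos: [514.5, -29.9, 191.2]
ee_rot: [-180.0, 0.2, 179.4]
force: [0.1, -0.3, -1.3]
gripper_width: 42.6
finger_force: 0.0
```

```bash
python3 - <<'E'
from h import *
im,c=snap('wrist','w12.png');np.save('c12.npy',c,allow_pickle=True)
H=cv2.cvtColor(im,cv2.COLOR_BGR2HSV);m=cv2.inRange(im.max(2),0,75)
cs,h=cv2.findContours(m,cv2.RETR_CCOMP,cv2.CHAIN_APPROX_NONE)
for k,q in zip(cs,h[0]):
    A=cv2.contourArea(k)
    if A>80: print('hole' if q[3]>=0 else 'out',A,cv2.boundingRect(k),rect(c,k,44))
go(599,19,190,90)
E
```

```text
out 53061.0 (0, 292, 639, 188) [694.2 -29.7 222.3 681.4  89.5]
hole 91.0 (490, 413, 17, 22) [731.4 149.8   4.9  32.2  40.4]
hole 82.0 (125, 413, 18, 22) [ 728.2 -216.4    4.4   32.3  138.1]
out 81.5 (72, 267, 17, 15) [ 565.  -235.6    9.2   13.3   34.9]
out 399.0 (0, 240, 112, 61) [ 544.6 -242.9   47.6   97.    59.1]
out 24957.5 (198, 157, 236, 113) [514.  -31.   94.3 182.9  89.4]
hole 945.0 (221, 256, 191, 6) [551.5 -31.1   4.6 161.1  89.4]
hole 137.0 (221, 209, 15, 15) [ 513.5 -102.8   10.8   11.6  131.3]
hole 258.5 (394, 207, 20, 19) [514.5  41.   14.7  16.2  67.4]
hole 3115.5 (328, 185, 58, 58) [513.    1.5  45.3  48.  179.5]
hole 3104.5 (247, 185, 58, 58) [512.4 -63.2  45.2  48.  179.4]
hole 1228.0 (213, 168, 206, 7) [477.7 -30.7   4.7 160.8  89.4]
shift [-0.0847  0.0497 -0.    ] turn 1.561 pose [513.8 -29.8 189.9] [-180.     0.   179.4] t 22.08
```

The frame is seated at (514.0, -31.0), its size fits z = 44 mm and its holes are on the pins. Now I go back to the knob, at (599.4, 18.9) with yaw 90.

>>> drive_tool --series '[[[-0.085, 0.049, 0], 1.561], [[-0.085, 0.049, 0], 1.561], [[-0.085, 0.049, 0], 1.561], [[-0.085, 0.049, 0], 1.561], [[-0.085, 0.049, 0], 1.561], [[-0.085, 0.049, 0], 1.561], [[-0.085, 0.049, 0], 1.561], [[-0.085, 0.049, 0], 1.561], [[-0.085, 0.049, 0], 1.561], [[-0.085, 0.049, 0], 1.561]]' --claw 0.2

```text
t: 22.92
ee_pos: [598.5, 18.3, 188.3]
ee_rot: [-179.9, -0.0, 107.5]
force: [0.9, 0.2, -0.6]
gripper_width: 34.5
finger_force: 0.0
```

```bash
python3 - <<'E'
from h import *
go(599.4,18.9,190,90)
E
```

```text
shift [ 0.0003  0.001  -0.0017] turn 0.3048 pose [598.5  18.3 188.3] [-179.9   -0.   107.5] t 22.92
```

>>> drive_tool --series '[[[0, 0.001, 0], 0.12], [[0, 0.001, 0], 0.24], [[0, 0.001, 0.01], 0.305], [[0, 0.001, 0.04], 0.305], [[0, 0.001, 0.075], 0.305], [[0, 0.001, 0.1], 0.305], [[0, 0.001, 0.115], 0.305], [[0, 0.001, 0.123], 0.305], [[0, 0.001, 0.123], 0.305], [[0, 0.001, 0.123], 0.305]]'

```text
t: 23.75
ee_pos: [600.0, 18.7, 66.6]
ee_rot: [-180.0, 0.0, 90.3]
force: [0.8, 0.1, 0.3]
gripper_width: 34.0
finger_force: 0.0
```

>>> drive_tool --series '[[[0, 0, 0], 0], [[0, 0, 0], 0], [[0, 0, 0], 0]]' --claw 0.42

```text
t: 24.0
ee_pos: [600.7, 18.7, 67.5]
ee_rot: [179.9, -0.0, 90.3]
force: [-0.9, -0.8, 0.3]
gripper_width: 24.6
finger_force: 0.1
```

```bash
python3 - <<'E'
from h import *
P=np.array([597.5,-31.])
s=env.get_state();M=R.from_euler('xyz',s['ee_rot'],degrees=True).as_matrix();print(s['ee_pos'],s['ee_rot'],s['gripper_width'],s['force'])
for th in np.radians([90,84,78,71,64,57,50,43,36,29,22,15,8,1,-3]):
    a=th+np.radians(.6)
    q=np.r_[P+50*np.array([-np.cos(a),np.sin(a)]),65]
    print(round(np.degrees(th)),(M.T@(q-s['ee_pos'])/1000).round(4),round(th-np.radians(90),3))
E
```

```text
[600.72098211  18.67400381  67.47113328] [ 1.79916692e+02 -5.78375089e-04  9.03425356e+01] 24.60776161925735 [-0.91224947 -0.82326247  0.32826096]
90 [ 0.0003 -0.0027  0.0025] 0.0
84 [ 0.0002 -0.0079  0.0025] -0.105
78 [-0.0006 -0.0131  0.0025] -0.209
71 [-0.0021 -0.019   0.0024] -0.332
64 [-0.0044 -0.0247  0.0024] -0.454
57 [-0.0073 -0.0301  0.0024] -0.576
50 [-0.0108 -0.035   0.0024] -0.698
43 [-0.015  -0.0395  0.0024] -0.82
36 [-0.0196 -0.0435  0.0024] -0.942
29 [-0.0247 -0.0468  0.0024] -1.065
22 [-0.0302 -0.0496  0.0024] -1.187
15 [-0.0359 -0.0516  0.0024] -1.309
8 [-0.0419 -0.0529  0.0024] -1.431
1 [-0.048  -0.0535  0.0024] -1.553
-3 [-0.0514 -0.0535  0.0024] -1.623
```

>>> drive_tool --series '[[[0, -0.008, 0.001], -0.105], [[-0.0006, -0.013, 0.001], -0.21], [[-0.002, -0.019, 0.001], -0.33], [[-0.0044, -0.0247, 0.001], -0.45], [[-0.0073, -0.03, 0.001], -0.57], [[-0.0108, -0.035, 0.001], -0.69], [[-0.015, -0.0395, 0.001], -0.81], [[-0.0196, -0.0435, 0.001], -0.93], [[-0.0247, -0.0468, 0.001], -1.05], [[-0.0247, -0.0468, 0.001], -1.065]]'

```text
t: 24.83
ee_pos: [553.5, -6.9, 66.2]
ee_rot: [180.0, 0.1, 151.7]
force: [-0.0, -0.3, 0.5]
gripper_width: 24.6
finger_force: 0.0
```

```bash
python3 - <<'E'
from h import *
P=np.array([597.5,-31.])
s=env.get_state();M=R.from_euler('xyz',s['ee_rot'],degrees=True).as_matrix();print(s['ee_pos'],s['ee_rot'],s['gripper_width'],s['force'])
for th in np.radians([29,22,15,8,1,-3,-6]):
    a=th+np.radians(.6)
    q=np.r_[P+50*np.array([-np.cos(a),np.sin(a)]),66]
    print(round(np.degrees(th)),(M.T@(q-s['ee_pos'])/1000).round(4),round(th-np.radians(29),3))
E
```

```text
[553.50885699  -6.90812475  66.1656274 ] [1.79982030e+02 5.09778293e-02 1.51687644e+02] 24.630465810363546 [-0.00342583 -0.29553911  0.54888805]
29 [-0.0002  0.0008  0.0002] 0.0
22 [-0.0004 -0.0053  0.0002] -0.122
15 [-0.0014 -0.0113  0.0002] -0.244
8 [-0.0031 -0.0172  0.0002] -0.367
1 [-0.0055 -0.0228  0.0002] -0.489
-3 [-0.0072 -0.0259  0.0002] -0.559
-6 [-0.0086 -0.0281  0.0002] -0.611
```

>>> drive_tool --series '[[[-0.0004, -0.005, 0], -0.12], [[-0.0014, -0.011, 0], -0.24], [[-0.003, -0.017, 0], -0.36], [[-0.0055, -0.0228, 0], -0.48], [[-0.0065, -0.025, 0], -0.54], [[-0.0072, -0.026, 0], -0.56], [[-0.0072, -0.026, 0], -0.56], [[-0.0072, -0.026, 0], -0.56]]'

```text
t: 25.5
ee_pos: [547.6, -32.5, 65.7]
ee_rot: [-180.0, 0.0, -176.8]
force: [0.5, -0.3, -0.3]
gripper_width: 24.6
finger_force: 0.0
```

```bash
python3 - <<'E'
from h import *
s=env.get_state();print(s['ee_pos'],s['ee_rot'],s['force'],s['finger_force'])
E
```

```text
[547.61602046 -32.4561483   65.67495453] [-1.79990982e+02  2.00175198e-02 -1.76764126e+02] [ 0.52045355 -0.33296475 -0.29326512] 0.0
```

>>> drive_tool --series '[[[0, 0, 0], 0], [[0, 0, 0], 0], [[0, 0, 0], 0]]' --claw 0.2

```text
t: 25.75
ee_pos: [547.4, -32.5, 65.5]
ee_rot: [-180.0, -0.0, -176.6]
force: [0.3, 0.2, 0.3]
gripper_width: 34.4
finger_force: 0.0
```

>>> drive_tool --series '[[[0, 0, -0.02], 0], [[0, 0, -0.05], 0], [[0, 0, -0.09], 0], [[0, 0, -0.125], 0], [[0, 0, -0.125], 0], [[0, 0, -0.125], 0]]'

```text
t: 26.25
ee_pos: [548.6, -32.6, 192.5]
ee_rot: [-180.0, 0.2, -176.6]
force: [0.4, -0.5, -1.4]
gripper_width: 33.8
finger_force: 0.0
```

```bash
python3 - <<'E'
from h import *
im,c=snap('wrist','w13.png')
H=cv2.cvtColor(im,cv2.COLOR_BGR2HSV);m=cv2.inRange(H,(0,150,60),(8,255,255))|cv2.inRange(H,(172,150,60),(180,255,255))
u,v=proj(c,(572,-31,59)).astype(int);print(u,v)
k=big(m,(int(u),int(v)));print(cv2.boundingRect(k),rect(c,k,59),'bar dir')
d=cv2.inRange(im.max(2),0,75)
cs,h=cv2.findContours(d,cv2.RETR_CCOMP,cv2.CHAIN_APPROX_NONE)
for q,hh in zip(cs,h[0]):
    A=cv2.contourArea(q)
    if A>100: print('hole' if hh[3]>=0 else 'out',A,cv2.boundingRect(q),rect(c,q,44))
t,ct=snap('top');H=cv2.cvtColor(t,cv2.COLOR_BGR2HSV)
print('green',rect(ct,big(cv2.inRange(H,(45,80,40),(85,255,255)),(470,233)),22))
print('dark d vs start',env.get_state()['t'])
E
```

```text
317 249
(308, 237, 19, 35) [ 5.767e+02 -3.100e+01  1.360e+01  2.940e+01  1.000e-01] bar dir
out 53169.0 (0, 291, 636, 189) [728.9 -21.9 224.6 681.8  93.5]
hole 126.5 (474, 409, 20, 24) [750.7 147.6   5.9  36.   46.3]
hole 123.5 (138, 409, 20, 24) [ 771.5 -190.3    5.2   36.1  140.5]
out 342.0 (0, 188, 103, 66) [ 549.1 -238.    44.9   88.9   55.4]
out 27347.0 (204, 104, 244, 138) [519.2 -31.  102.2 182.9  89.4]
hole 434.5 (330, 218, 87, 12) [552.1  13.8   5.2  71.4  89.4]
hole 463.5 (220, 210, 91, 13) [551.3 -75.1   5.4  73.7  89.4]
hole 138.0 (311, 205, 20, 11) [543.5 -30.2   8.4  15.5  93.4]
hole 277.0 (402, 171, 21, 19) [515.6  40.3  14.6  15.8  50.7]
hole 151.5 (224, 160, 15, 15) [ 513.  -102.5   10.9   11.2   93.4]
hole 3490.5 (332, 142, 64, 67) [513.9   1.3  45.1  49.9 179.5]
hole 3583.0 (252, 136, 60, 68) [513.3 -63.3  45.5  50.1 179.5]
hole 1252.5 (219, 115, 213, 23) [477.9 -30.4   5.2 161.1  89.4]
green [ 581.7 -325.9   60.4  172.2   94.4]
dark d vs start 26.35
```

The bar lies along the jig's x axis within 1°, so the button is shut. The frame is in place on the pins, the green pane has not moved and the gripper is clear. I hand in the job.

```bash
python3 -c "
from cell import env
print(env.job_done())"
```

```text
the job is handed in; nothing more can be done
None
```

The job is handed in (no verdict came back): in the last camera check the frame lay flush on its pins over the amber pane (measured flush before the frame went on), the turn button was shut within about 1°, and the green pane was still in place; I did not re-measure the tape roll, glue jar or scissors.

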